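Catch the vial trolley rolling out of the dispensing scanner

ROBOT

A 6-joint arm with a two-finger parallel gripper is mounted at the origin on the work surface. World frame = base frame: x ahead of the robot, y to its left, z up, the work surface at z = 0. Lengths are in m, angles in rad, forces in N, time in s.
With the tool pointing down it reaches from about 0.35 to 0.8 m from the base axis. Payload 7.3 kg.
Tool frame: the origin (TCP) lies midway between the tips of the shut fingers; the grasp point (between the pads) lies 19 mm behind it; z points along the fingers, y is the line along which they close (so a half turn about z gives the same grasp; the last joint's range is limited). The gripper opens to 85 mm and grips with 20 to 120 N. Pads are 22 mm wide; open, the fingers measure 114 mm over their backs; the gripper's body (76 mm by 85 mm) begins 54 mm behind the grasp point. The pads swing forward as they close: fully open they stand 13 mm farther back than shut.
Start: joints at [-1.273, 0.342, 1.524, -0, 1.275, -0.146], TCP at [0.225, -0.474, 0.231] pointing down, gripper open.
Joint ranges: [-2.53, 2.53], [-0.77, 2.02], [0.04, 2.7], [-1, 4.14], [0.28, 2.66], [-3.11, 3.11]. Speed limits (rad/s): [2.57, 2.57, 3.14, 3.14, 3.14, 3.14].

INTERFACE

Orientations are given as [roll, pitch, yaw] about the fixed x, y, z axes, in that order (R = Rz(yaw) Ry(pitch) Rx(roll)).
In Python, from cell import arm, camera, calibration, ticket, nets gives the robot as it stands.
- The arm moves only by the shell command python3 -m crank 'ROWS'. ROWS is text: rows parted by semicolons, each of 5 numbers parted by spaces: the shift along the world's x, y, z in mm, then the turn about the world's z in rad, then the finger opening in mm, from 0 to 85.4. In form: tx ty tz spin gripper; .... A call has 1 to 5 rows; each row shifts and turns the commanded pose from where the row before left it; what a row does not reach is not made up. A row lasts 1/12 s, in which the tool goes at most 41.7 mm and 7.16 degrees, less where a joint would pass 70% of its speed; a pose out of reach is approached as far as the arm can. A call with a gripper value outside its range is refused whole. The fingers move at their own pace and stop on an object; the grip force is fixed at half the most. Time passes only in rows, so rows that do not move let the fingers close. It gives the time, the measured TCP pose, the force, the opening and the grip force at its end, in the units of the state.
- arm.observe(): the state, without advancing time (a new reading comes with each control period).
- camera(name): name is "scene" or "top"; returns the picture (420x560x3 uint8, blue, green, red); there is no depth.
- calibration(name): a dict with "camera_matrix" (3x3 intrinsics, pixels), "rvec" (rotation vector, rad) and "tvec" (3), from world to camera coordinates, as OpenCV has them. Camera axes: x right, y down, z forward; pixel columns grow to the right and rows downward; lengths in m; the calibration is good to about 2 mm. A picture is of the moment at which its call begins. calibration takes no time and is no camera call.
- ticket.finish_job(): hands the job in; it is judged then, once.
Trained networks look in the newest picture that a camera, given by its name, has taken for a name from the list of things; names that differ only in an ending like _2 or _b are one class to them, and where a whole thing is asked for, a point or a joint stands for the part that bears it (a point fixed in the world has none). Each returns a list of dicts, best first, with "conf" (0 to 1); they miss things now and then, are a little off and sometimes report something else, mostly with a low value. They report only what shows in the picture. A call takes as long as a camera call.
- nets.regions_of(label, camera): "region" (420x560 bool, what is visible of it) and "bbox" ([left, top, right, bottom] in pixels, round what is visible of it).
The state is a dict: "time": time; "qpos": joint angles; "dq": joint speeds; "effort": joint torques, N m; "position": TCP position; "tcp_rot": TCP orientation; "force": force on the tool from outside, world axes, zero at the start; "torque": the same for the moment, N m; "gripper_width": finger opening in m; "gripper_force": force on a finger pad.
Only numpy, scipy, OpenCV 4.12 (cv2) and the standard library are available. Lean on these libraries where they do the work, as an engineer would, in place of code of your own. Each camera call takes 0.05 s, during which the arm holds its last target. There are 200 camera calls.

TASK

Press the red release pad fully down so that the blue vial trolley rolls by itself down the run and under the white scanner bridge; leave it untouched until its black spring buffer has come well onto the green stretch. There meet the buffer softly with the fingers, so softly that its spring is never pushed in as far as half its stroke (10 mm), and bring the trolley to a standstill for a second with the buffer over the yellow band; then let it slowly down to the stops at the lower end, without a bump, and take the hand away. Touch the trolley only at its buffer, never the vials, and disturb nothing else on the counter.

Things in the scene. Friction and masses are not known exactly. Their poses are not given: they have to be found in the camera images.
- run: fixed aluminium run with white side walls. Origin on the counter under its middle; x runs across it, the trolley rolls towards its -y (y below: in this frame). Bed 160 mm wide inside, falling 42 mm per m: height over the counter 62 mm + 0.042 y, from y = 340 to -285 mm. Side walls stand 25 mm above the bed, outer width 174 mm, and end with it; the end is open for the buffer
- bridge (a point): middle of the top of the white scanner bridge over the run, 210 mm above the counter, at run y = 120 mm; it spans the bed at run y = 90 to 150 mm, is 220 mm wide across, and the trolley passes below it
- green_mid (a point): middle of the green stretch of the bed, on its surface, at run y = -100 mm; the green runs over the full bed width from run y = 20 to -220 mm, where the yellow band follows
- stop_band (a point): middle of the yellow band across the bed and side walls, on the bed, at run y = -240 mm; the band is 40 mm wide along the run (run y = -220 to -260 mm). The buffer face is over its middle line at a trolley travel of 0.41 m
- trolley (a joint): travel of the blue trolley down the run, m: 0 as found (held by a red gate strip), 0.47 at the end stops. Buffer face relaxed is at run y = 0.170 - travel. Nominal 0.8 kg with vials (0.35 kg) and buffer; mass up to 0.3 of that off. Drag 1.5 N per m/s: released, it starts with 0.4 m/s2, tends to about 0.22 m/s (0.16 to 0.28), and its buffer enters the green about 1.2 s later
- trolley_front (a point): middle of the upper front edge of the trolley's frame (blue, 145 x 120 mm, 20 mm high above the bed), 35 mm uphill of the relaxed buffer face; it does not move with the buffer
- buffer (a joint): how far the buffer is pushed into the trolley, m: 0 relaxed, 0.020 full stroke; spring 130 N/m (the trolley's own weight at standstill presses it in 2.5 mm)
- buffer_face (a point): centre of the downhill face of the black buffer plate at the front of the trolley: plate 90 mm wide, 50 mm high, 8 mm thick, its lower edge 25 mm above the bed, its upper edge 75 mm, this point 50 mm above the bed. On two steel rods with red marks
- vials (a point): middle of the tops of the eight amber vials with white caps in their orange rack (140 x 75 mm), fixed on the trolley behind the buffer; tops 86 mm above the bed, front edge of the rack 79 mm uphill of the relaxed buffer face; do not touch
- release (a joint): travel of the red release pad with the gate strip: 0 as found (gate 14 mm above the bed), 0.020 m fully down (gate below the bed, trolley free). Needs about 3 N downwards, stays where it is left
- pad (a point): centre of the top face of the red press pad, 32 mm (along run x) by 32 mm, beside the run on the robot's side, 108 mm above the counter as found, 88 mm when down; at run x = -137 mm, y = -30 mm
- carton_red: white carton with red band, 60 x 100 x 45 mm, bystander; origin under its centre
- carton_yellow: yellow carton with white band, 50 x 120 x 60 mm, bystander; origin under its centre
- carton_green: green carton with white band, 70 x 90 x 40 mm, bystander; origin under its centre
- pill_jar: white pill jar with blue cap, diameter 52 mm, height 75 mm, bystander; origin under its centre
- counting_dish: blue counting dish, diameter 100 mm, height 30 mm, bystander; origin under its centre

How it is judged:
On the way, in this order (a step that is already met when the one before it is completed fails the run):
1. the release pad is pressed down (at least 15 mm) (value of joint release above 0.015 m), for 0.1 s.
2. the trolley rolls freely, faster than 0.1 m/s and untouched, with its buffer onto the green (value of joint trolley between 0.16 and 0.3 m and velocity of joint trolley above 0.1 m/s and not (contact force between any of the fingers, the arm and trolley above 0.05 N)), for 0.1 s.
3. the trolley stands nearly still (under 0.03 m/s) with its buffer over the yellow band (within 25 mm of its middle line) for 0.6 s (value of joint trolley between 0.385 and 0.435 m and velocity of joint trolley between -0.03 and 0.03 m/s), for 0.6 s.
At the end, for the whole second after the job is handed in: the trolley rests at the end stops (within 10 mm) with its buffer relaxed (within 4 mm), the release pad is down, and the hand is away (value of joint trolley above 0.46 m and velocity of joint trolley between -0.02 and 0.02 m/s and value of joint buffer below 0.004 m and value of joint release above 0.015 m); the robot touches nothing.
It fails at once if the trolley is caught hard: its buffer is pushed in by more than 10 mm (value of joint buffer above 0.01 m).
It fails at once if the trolley bumps into the end stops (faster than 0.12 m/s over the last 15 mm) (value of joint trolley above 0.455 m and velocity of joint trolley above 0.12 m/s).
It fails at once if the trolley is pushed back up (faster than 0.1 m/s) (velocity of joint trolley below -0.1 m/s).
It fails at once if the vials are touched (contact force between any of the fingers, the arm and trolley_c3 above 1 N or contact force between any of the fingers, the arm and trolley_c4 above 1 N).
It fails at once if a bystander is moved by more than 30 mm (distance of any of carton_red, carton_yellow, carton_green, pill_jar, counting_dish from where it was at the start of the episode above 0.03 m).
It also fails if it takes over 38 s, if anything falls off the work surface, if the arm or the gripper's body presses on something with over 40 N, if the wrist force passes 120 N, or if a joint passes its speed limit or range.

## Working session

There is one attempt and no reset: what is moved stays moved. The work goes in short steps, Python scripts to look and compute and a shell command to move; the robot and the scene stay as the last step left them, time stands still between calls to the robot, and variables do not carry over. Pictures are saved under pics/ and viewed, at most 10 in all, crops included, and the job is handed in when it is done.

```bash
mkdir -p pics
python3 - <<'E'
from cell import arm,camera,calibration,nets
import cv2,numpy as np
for n in("scene","top"):
    im=camera(n); cv2.imwrite(f"pics/{n}0.png",im)
    c=calibration(n); print(n,np.round(c["camera_matrix"],1).tolist(),np.round(c["rvec"],4),np.round(c["tvec"],4))
    for l in("run","bridge","release","trolley","buffer","vials"):
        for r in nets.regions_of(l,n)[:2]:
            ys,xs=np.nonzero(r["region"]); print(l,round(r["conf"],2),np.round(r["bbox"]),xs.mean().round(1),ys.mean().round(1))
print(arm.observe())
E
```

```text
scene [[451.5, 0.0, 280.2], [0.0, 451.5, 207.8], [0.0, 0.0, 1.0]] [ 2.1363  1.283  -0.4992] [-0.2113 -0.195   1.9132]
run 0.83 [239. 179. 423. 306.] 330.7 240.7
bridge 0.81 [238. 180. 424. 307.] 330.8 240.6
bridge 0.22 [182. 222. 214. 247.] 196.1 231.0
release 0.78 [292. 212. 331. 232.] 304.3 220.1
trolley 0.55 [370. 183. 415. 234.] 392.6 206.1
trolley 0.4 [350. 159. 378. 178.] 363.6 167.5
buffer 0.69 [136. 284. 156. 302.] 145.2 291.0
vials 0.8 [369. 181. 414. 233.] 392.5 206.1
top [[495.1, 0.0, 284.0], [0.0, 495.1, 208.0], [0.0, 0.0, 1.0]] [ 2.1448 -2.1549  0.1118] [0.015  0.4866 1.4584]
run 0.63 [133. 119. 355. 217.] 241.0 167.3
bridge 0.64 [135. 120. 353. 216.] 241.1 167.4
bridge 0.56 [187. 149. 274. 216.] 223.8 204.5
release 0.61 [186. 149. 275. 216.] 224.4 203.5
release 0.45 [143. 144. 197. 196.] 165.7 169.3
trolley 0.88 [140. 144. 197. 195.] 165.7 169.6
trolley 0.36 [138. 119. 353. 218.] 241.2 167.2
buffer 0.67 [357. 249. 400. 287.] 380.4 267.5
buffer 0.46 [182. 153. 198. 182.] 192.5 168.6
vials 0.66 [140. 144. 199. 194.] 165.8 169.1
vials 0.21 [133. 118. 356. 219.] 241.2 167.4
{'time': 0.7, 'qpos': array([-1.27299634e+00,  3.41994864e-01,  1.52412884e+00,  9.80378724e-06,
        1.27543121e+00, -1.46020403e-01]), 'dq': array([-2.95117386e-05, -1.49231120e-03, -7.36495873e-04, -1.64816730e-03,
       -5.65615970e-04,  1.16261749e-03]), 'effort': array([-1.37639734e-03, -4.33463395e+01, -2.46237910e+01, -1.20690988e-04,
        3.17042704e-04, -1.60735459e-05]), 'position': array([ 0.22544313, -0.47412662,  0.23131409]), 'tcp_rot': array([ 3.14155395e+00, -3.78846261e-06,  4.43817540e-01]), 'force': array([-0.08025487, -0.0545962 , -0.05697711]), 'torque': array([ 0.00408656, -0.00049988, -0.01771359]), 'gripper_force': 0.0, 'gripper_width': 0.08560039670542255}
```

View pics/top0.png

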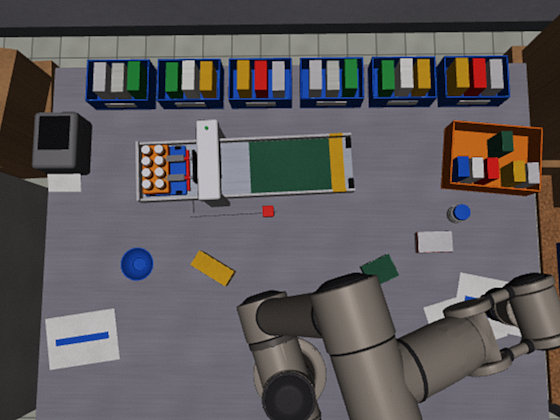

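View pics/scene0.png

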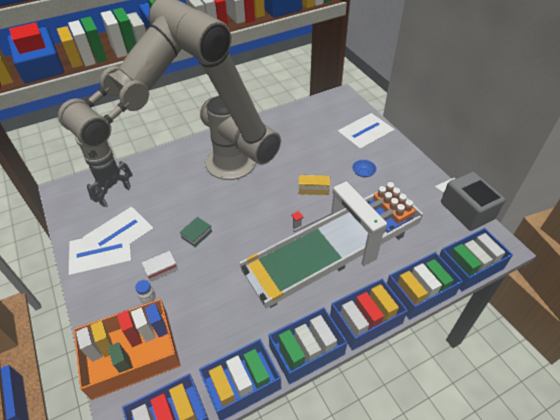

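The top view shows the run lying horizontally, with the trolley at (165,169), the bridge at about x=207 px and the red pad at (268,211). The green stretch is at 250–330 px and the yellow band at about 337 px. The run's downhill direction is roughly world -y. Next I'll fit the run pose from the green and yellow areas and the pad.

```bash
cat > h.py <<'E'
import cv2,numpy as np
from cell import calibration
def cam(n):
    c=calibration(n); return [np.array(c[k],float) for k in("camera_matrix","rvec","tvec")]
def proj(P,n):
    K,r,t=cam(n); return cv2.projectPoints(np.array(P,float).reshape(-1,1,3),r,t,K,None)[0].reshape(-1,2)
def ray(px,z,n):
    K,r,t=cam(n); R=cv2.Rodrigues(r)[0]; C=-R.T@t.ravel()
    d=R.T@np.linalg.inv(K)@np.array([px[0],px[1],1.]); return C+d*(z-C[2])/d[2]
def comp(m,seed):
    n,l,s,c=cv2.connectedComponentsWithStats(m.astype(np.uint8))
    i=min(range(1,n),key=lambda i:np.hypot(*(c[i]-seed))+(1e3 if s[i,4]<15 else 0)); return l==i
def run2w(p,q):
    x,y,a=p; q=np.atleast_2d(np.array(q,float)); c,s=np.cos(a),np.sin(a)
    return np.c_[x+c*q[:,0]-s*q[:,1],y+s*q[:,0]+c*q[:,1],q[:,2]]
E
python3 - <<'E'
from h import *
from scipy.optimize import least_squares
bed=lambda y:.062+.042*y
seeds={"top":((290,163),(338,162),(268,211)),"scene":((295,260),(262,280),(297,216))}
obs=[];
for n in seeds:
    im=cv2.imread(f"pics/{n}0.png").astype(int); b,g,r=im[...,0],im[...,1],im[...,2]
    ms=[(g>r+20)&(g>b+8),(r>b+60)&(g>b+40),(r>g+80)&(r>b+80)]
    for k,(m,s) in enumerate(zip(ms,seeds[n])):
        c=comp(m,s); ys,xs=np.nonzero(c)
        q=cv2.boxPoints(cv2.minAreaRect(np.c_[xs,ys].astype(np.float32)))
        print(n,k,c.sum(),xs.mean().round(1),ys.mean().round(1),q.round(0).tolist())
        obs.append((n,k,xs.mean(),ys.mean()))
G=[(0,-.1,bed(-.1)),(0,-.24,bed(-.24)+.004),(-.137,-.03,.106)]
def res(p): return np.concatenate([proj(run2w(p,G[k]),n)[0]-[u,v] for n,k,u,v in obs])
s=least_squares(res,[.6,0,0],loss="soft_l1"); p=s.x; print(p,res(p).round(1))
np.save("run.npy",p)
for n in seeds:
    im=cv2.imread(f"pics/{n}0.png")
    for P in([(-.087,.34,bed(.34)+.025),(.087,.34,bed(.34)+.025),(.087,-.285,bed(-.285)+.025),(-.087,-.285,bed(-.285)+.025)],[(-.08,.02,bed(.02)),(.08,.02,bed(.02)),(.08,-.22,bed(-.22)),(-.08,-.22,bed(-.22))],[(-.153,-.046,.108),(-.121,-.046,.108),(-.121,-.014,.108),(-.153,-.014,.108)],[(-.045,.17,bed(.17)+.075),(.045,.17,bed(.17)+.075),(.045,.17,bed(.17)+.025),(-.045,.17,bed(.17)+.025)]):
        cv2.polylines(im,[proj(run2w(p,P),n).round().astype(int)],True,(255,0,255),1)
    o=im[110:230,125:365] if n=="top" else im[160:310,230:430]
    cv2.imwrite(f"pics/o{n}.png",cv2.resize(o,None,fx=3,fy=3,interpolation=cv2.INTER_CUBIC))
print("pad",run2w(p,G[2]),"green0",run2w(p,(0,.02,0)),"band",run2w(p,G[1]),"end",run2w(p,(0,-.285,0)))
E
```

```text
top 0 4032 289.4 165.2 [[249.0, 141.0], [328.0, 138.0], [331.0, 189.0], [251.0, 192.0]]
top 1 724 336.6 164.5 [[328.0, 138.0], [341.0, 137.0], [345.0, 191.0], [332.0, 192.0]]
top 2 115 267.7 211.1 [[263.0, 206.0], [273.0, 206.0], [273.0, 216.0], [263.0, 216.0]]
scene 0 2573 299.1 259.1 [[259.0, 259.0], [322.0, 224.0], [341.0, 258.0], [277.0, 292.0]]
scene 1 530 264.7 279.3 [[247.0, 264.0], [259.0, 256.0], [283.0, 293.0], [272.0, 301.0]]
scene 2 66 297.0 215.5 [[291.0, 214.0], [299.0, 210.0], [303.0, 217.0], [295.0, 221.0]]
[0.60470148 0.09515463 0.04872954] [ 0.1  0.6 -0.1 -1.1 -0.3 -0.2  1.   0.6 -1.1 -0.9 -0.5 -0.2]
pad [[0.46932541 0.05851694 0.106     ]] green0 [[0.60372727 0.11513089 0.        ]] band [[ 0.61639194 -0.14456048  0.05592   ]] end [[ 0.6185839  -0.18950706  0.        ]]
```

View pics/otop.png

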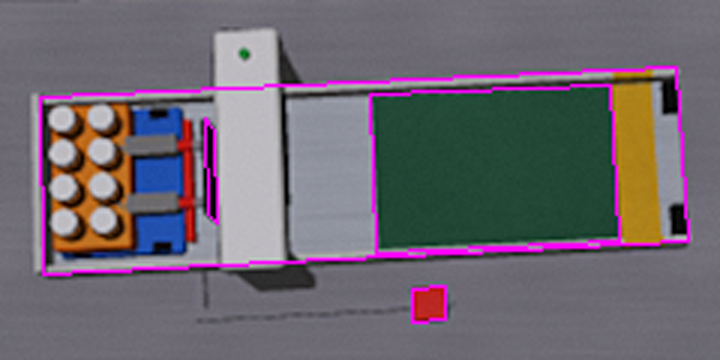

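View pics/oscene.png

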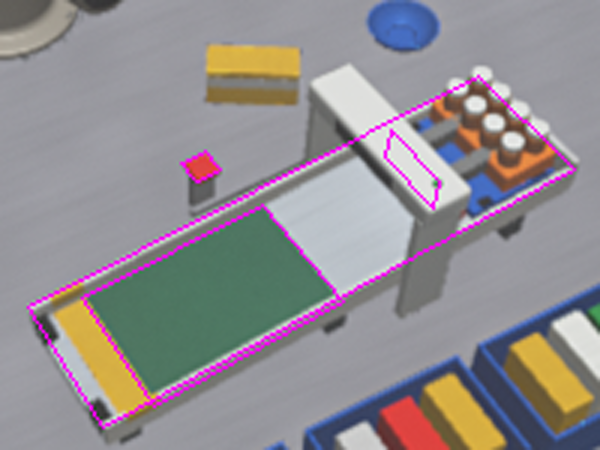

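The fit is good: the overlaid outlines match the run and the pad in both views. The run origin is (0.605, 0.095) with yaw 0.049, and the pad is at (0.469, 0.0585). Now I'll move above the pad with the fingers shut.

```bash
python3 -m crank '16 35 0 -0.08 0;16 35 0 -0.08 0;16 35 0 -0.08 0;16 35 0 -0.08 0;16 35 0 -0.075 0'
python3 -m crank '16 35 0 0 0;16 35 0 0 0;16 35 0 0 0;16 35 0 0 0;16 35 0 0 0'
python3 -m crank '16 36 -10 0 0;16 36 -10 0 0;16 36 -10 0 0;16 36 -10 0 0;16 36 -10 0 0'
python3 -c "
from h import *
for n in('top','scene'):
    K,r,t=cam(n);print(n,-cv2.Rodrigues(r)[0].T@t.ravel())"
```

```text
time: 1.12
position: [0.3057, -0.2975, 0.2314]
tcp_rot: [3.141, -0.0, 0.044]
force: [0.9, -0.4, -0.7]
gripper_width: 0.0254
gripper_force: 0.0
time: 1.53
position: [0.3859, -0.1224, 0.2317]
tcp_rot: [3.141, -0.001, 0.049]
force: [0.3, -0.2, -0.4]
gripper_width: 0.0001
gripper_force: 0.0
time: 1.95
position: [0.4659, 0.0579, 0.1811]
tcp_rot: [3.141, -0.001, 0.049]
force: [0.8, -1.1, 1.2]
gripper_width: 0.0001
gripper_force: 0.0
top [ 0.3053717  -0.01383226  1.50679815]
scene [ 1.34955241 -0.44514063  1.31287207]
```

```bash
cat > look.py <<'E'
import sys
from h import *
from cell import arm,camera
p=np.load("run.npy"); bed=lambda y:.062+.042*y
T0=arm.observe()["time"]; im=camera("scene"); cv2.imwrite(f"pics/t{T0:.2f}.png",im)
g=cv2.cvtColor(im,cv2.COLOR_BGR2GRAY).astype(float); best=[]
def poly(s,x0,x1,z0,z1):
    y=.17-s; m=np.zeros(g.shape,np.uint8)
    q=proj(run2w(p,[(x,y,bed(y)+z) for x,z in((x0,z0),(x1,z0),(x1,z1),(x0,z1))]),"scene")
    cv2.fillPoly(m,[(q*16).round().astype(int)],255,cv2.LINE_AA,4); return m/255.
for s in np.arange(0,.48,.002):
    i=poly(s,.018,.045,.025,.075); o=poly(s,.018,.053,.015,.085); o=np.clip(o-i,0,1)
    best.append(((o*g).sum()/o.sum()-(i*g).sum()/i.sum(),s,(i*g).sum()/i.sum()))
best.sort(reverse=True); print("pic",T0,[tuple(np.round(b,3)) for b in best[:3]])
st=arm.observe(); c,s=np.cos(p[2]),np.sin(p[2]); d=st["position"][:2]-p[:2]
print("t",st["time"],"hand run xy",(c*d[0]+s*d[1]).round(4),(-s*d[0]+c*d[1]).round(4),"z",st["position"][2].round(4),"F",st["force"].round(2))
E
python3 -m crank '3 1 -35 0 0;0 0 -33 0 0;0 0 0 0 0'; python3 look.py
```

```text
time: 2.2
position: [0.4652, 0.0579, 0.1086]
tcp_rot: [-3.141, 0.009, 0.051]
force: [-2.1, -0.4, -1.5]
gripper_width: 0.0001
gripper_force: 0.0
pic 2.2 [(np.float64(31.553), np.float64(0.038), np.float64(151.364)), (np.float64(28.808), np.float64(0.034), np.float64(150.208)), (np.float64(27.599), np.float64(0.036), np.float64(152.242))]
t 2.25 hand run xy -0.1399 -0.0311 z 0.1113 F [0.06 0.42 0.12]
```

```bash
python3 -m crank '0 0 -12 0 0;0 0 -11 0 0;0 0 0 0 0'; python3 -c "
from cell import arm;s=arm.observe();print(s['position'],s['force'])"
```

```text
time: 2.5
position: [0.4689, 0.0564, 0.0912]
tcp_rot: [3.142, -0.001, 0.048]
force: [-0.1, -0.4, 0.6]
gripper_width: 0.0003
gripper_force: 0.0
[0.4688867  0.05639022 0.09121579] [-0.06469218 -0.38808082  0.60409203]
```

```bash
python3 -m crank '0 0 -3 0 0;0 0 0 0 0'; python3 look.py
```

```text
time: 2.67
position: [0.4693, 0.0564, 0.0887]
tcp_rot: [3.141, -0.002, 0.048]
force: [-0.2, -1.4, -0.1]
gripper_width: -0.0002
gripper_force: 0.6
pic 2.6667 [(np.float64(31.505), np.float64(0.038), np.float64(151.255)), (np.float64(28.614), np.float64(0.034), np.float64(150.153)), (np.float64(27.46), np.float64(0.036), np.float64(152.155))]
t 2.7167 hand run xy -0.1371 -0.0321 z 0.0887 F [-0.18 -0.99  1.72]
```

```bash
python3 -m crank '0 0 8 0 0;35 -15 1 0 0;35 -15 1 0 0;35 -15 0 0 0;35 -16 0 0 0'; python3 look.py
```

```text
time: 3.13
position: [0.6101, -0.0048, 0.0989]
tcp_rot: [3.141, -0.001, 0.049]
force: [1.6, -0.4, 0.1]
gripper_width: 0.0
gripper_force: 0.0
pic 3.1333 [(np.float64(73.838), np.float64(0.074), np.float64(73.564)), (np.float64(71.312), np.float64(0.072), np.float64(73.897)), (np.float64(70.914), np.float64(0.076), np.float64(72.146))]
t 3.1833 hand run xy 0.0069 -0.1041 z 0.0988 F [ 3.99 -3.04  1.89]
```

```bash
python3 -m crank '0 0 0 0 0;0 0 0 0 0'; python3 look.py; python3 -c "
import cv2;a=cv2.imread('pics/t3.13.png')[160:310,230:430]
import glob;b=cv2.imread(sorted(glob.glob('pics/t3.[2-4]*.png'))[-1])[160:310,230:430]
cv2.imwrite('pics/c1.png',cv2.resize(cv2.hconcat([a,b]),None,fx=2,fy=2,interpolation=2))"
```

```text
time: 3.35
position: [0.6082, -0.0044, 0.0975]
tcp_rot: [-3.141, 0.001, 0.048]
force: [0.1, -0.4, 0.4]
gripper_width: 0.0002
gripper_force: 0.0
pic 3.35 [(np.float64(79.243), np.float64(0.11), np.float64(69.177)), (np.float64(71.039), np.float64(0.112), np.float64(73.372)), (np.float64(69.456), np.float64(0.108), np.float64(74.187))]
t 3.4 hand run xy -0.002 -0.0991 z 0.0975 F [-0.6   0.11  0.09]
```

View pics/c1.png

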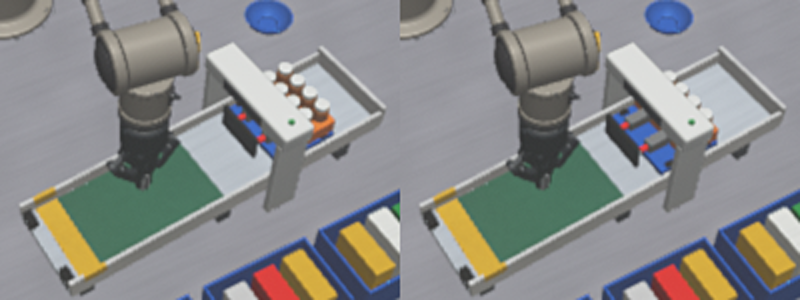

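The pictures show the trolley rolling: the black buffer has come out from under the bridge. The hand is over the green, ahead of it.

```bash
python3 -m crank '0 0 0 0 0;0 0 0 0 0'; python3 look.py
```

```text
time: 3.57
position: [0.6076, -0.0035, 0.0979]
tcp_rot: [-3.142, 0.0, 0.05]
force: [0.9, -0.4, 0.2]
gripper_width: 0.0004
gripper_force: 0.0
pic 3.5667 [(np.float64(80.858), np.float64(0.148), np.float64(65.119)), (np.float64(77.459), np.float64(0.146), np.float64(69.987)), (np.float64(69.038), np.float64(0.15), np.float64(69.314))]
t 3.6167 hand run xy -0.0017 -0.0987 z 0.0979 F [-0.17 -0.31  0.06]
```

```bash
python3 -m crank '0 0 0 0 0;0 0 0 0 0'; python3 look.py
```

```text
time: 3.78
position: [0.6082, -0.0038, 0.0976]
tcp_rot: [3.141, -0.0, 0.049]
force: [-0.3, 0.0, -0.3]
gripper_width: -0.0
gripper_force: 0.0
pic 3.7833 [(np.float64(33.264), np.float64(0.188), np.float64(58.059)), (np.float64(33.122), np.float64(0.186), np.float64(60.855)), (np.float64(31.891), np.float64(0.19), np.float64(57.04))]
t 3.8333 hand run xy -0.0012 -0.0991 z 0.0976 F [0.29 1.05 0.38]
```

```bash
python3 -m crank '0 0 0 0 0'; python3 look.py
```

```text
time: 3.92
position: [0.6084, -0.004, 0.0975]
tcp_rot: [3.141, -0.0, 0.049]
force: [0.2, -0.6, -0.4]
gripper_width: 0.0
gripper_force: 0.0
pic 3.9167 [(np.float64(33.335), np.float64(0.214), np.float64(57.676)), (np.float64(32.467), np.float64(0.212), np.float64(60.091)), (np.float64(31.226), np.float64(0.038), np.float64(151.851))]
t 3.9667 hand run xy -0.0011 -0.0993 z 0.0974 F [-0.3  -0.33 -0.26]
```

```bash
python3 -m crank '0.2 -4 0 0 0;0.4 -9 0 0 0;0.6 -12 0 0 0;0.6 -12 0 0 0'; python3 look.py
```

```text
time: 4.3
position: [0.6103, -0.0425, 0.0973]
tcp_rot: [3.141, -0.0, 0.049]
force: [-0.7, -0.8, -0.5]
gripper_width: 0.0005
gripper_force: 0.0
pic 4.3 [(np.float64(35.436), np.float64(0.288), np.float64(59.895)), (np.float64(34.944), np.float64(0.286), np.float64(60.587)), (np.float64(31.286), np.float64(0.038), np.float64(152.165))]
t 4.35 hand run xy -0.001 -0.1404 z 0.0973 F [-0.22 -2.95  0.65]
```

```bash
python3 -m crank '0.8 -16 0 0 0;0.7 -14 0 0 0'; python3 -c "
from cell import arm;s=arm.observe();print(s['position'],s['force'])"
```

```text
time: 4.52
position: [0.6117, -0.0726, 0.0973]
tcp_rot: [3.141, 0.0, 0.048]
force: [0.9, -0.2, 0.1]
gripper_width: 0.0002
gripper_force: 0.0
[ 0.6117411  -0.07257946  0.09727283] [ 0.94534417 -0.17184479  0.14239925]
```

```bash
python3 -m crank '0.6 -13 0 0 0;0.6 -12 0 0 0;0.5 -11 0 0 0;0.5 -10 0 0 0;0.4 -8.5 0 0 0'; python3 -m crank '0.4 -7.5 0 0 0;0.3 -6.5 0 0 0;0.3 -5 0 0 0;0.2 -3.5 0 0 0;0.1 -2 0 0 0'; python3 look.py
```

```text
time: 4.93
position: [0.6144, -0.1268, 0.0973]
tcp_rot: [3.141, 0.0, 0.048]
force: [-0.5, 0.1, -0.3]
gripper_width: -0.0003
gripper_force: 0.0
time: 5.35
position: [0.6157, -0.1504, 0.0973]
tcp_rot: [-3.142, 0.0, 0.049]
force: [0.1, -0.6, 0.1]
gripper_width: -0.0006
gripper_force: 0.0
pic 5.35 [(np.float64(58.286), np.float64(0.396), np.float64(63.542)), (np.float64(48.95), np.float64(0.394), np.float64(67.63)), (np.float64(40.135), np.float64(0.398), np.float64(71.776))]
t 5.4 hand run xy -0.001 -0.246 z 0.0973 F [-0.17 -0.49 -0.12]
```

```bash
python3 -m crank '0.1 -1.5 0 0 0;0.1 -1.5 0 0 0;0.1 -1.5 0 0 0;0 0 0 0 0;0 0 0 0 0';python3 -m crank '0 0 0 0 0;0 0 0 0 0;0 0 0 0 0;0 0 0 0 0;0 0 0 0 0';python3 -m crank '0 0 0 0 0;0 0 0 0 0;0 0 0 0 0;0 0 0 0 0;0 0 0 0 0'; python3 look.py
python3 -c "
import cv2,glob;b=cv2.imread(sorted(glob.glob('pics/t[0-9]*.png'))[-1])[160:310,230:430]
cv2.imwrite('pics/c2.png',cv2.resize(b,None,fx=3,fy=3,interpolation=2))"
```

```text
time: 5.82
position: [0.616, -0.1546, 0.0974]
tcp_rot: [3.141, -0.0, 0.049]
force: [-0.3, 0.0, -0.8]
gripper_width: 0.0001
gripper_force: 0.2
time: 6.23
position: [0.616, -0.1546, 0.0974]
tcp_rot: [3.141, -0.0, 0.049]
force: [-0.1, -0.5, -0.1]
gripper_width: -0.0001
gripper_force: 0.2
time: 6.65
position: [0.616, -0.1547, 0.0973]
tcp_rot: [3.142, -0.0, 0.049]
force: [-0.0, 0.2, 1.4]
gripper_width: -0.0003
gripper_force: 0.2
pic 6.65 [(np.float64(53.752), np.float64(0.402), np.float64(67.966)), (np.float64(53.095), np.float64(0.4), np.float64(66.325)), (np.float64(48.882), np.float64(0.398), np.float64(68.856))]
t 6.7 hand run xy -0.0009 -0.2501 z 0.0974 F [ 0.18 -0.54  1.18]
```

View pics/c2.png

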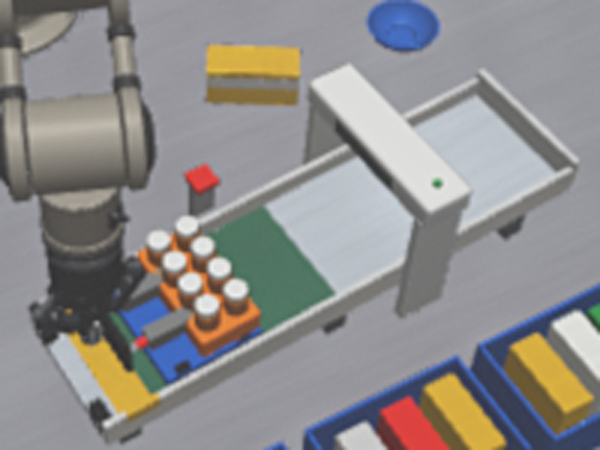

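The trolley is standing with its buffer over the yellow band. Now I'll let it down slowly.

```bash
python3 -m crank '0.05 -1 0 0 0;0.1 -2 0 0 0;0.15 -3 0 0 0;0.15 -3 0 0 0;0.15 -3 0 0 0';python3 -m crank '0.15 -3 0 0 0;0.15 -3 0 0 0;0.15 -3 0 0 0;0.15 -3 0 0 0;0.15 -3 0 0 0';python3 -m crank '0.15 -3 0 0 0;0.15 -3 0 0 0;0.15 -3 0 0 0;0.15 -3 0 0 0;0.15 -3 0 0 0';python3 -m crank '0.15 -3 0 0 0;0.15 -3 0 0 0;0.15 -3 0 0 0;0.15 -3 0 0 0;0.15 -3 0 0 0';python3 -m crank '0.15 -3 0 0 0;0.15 -3 0 0 0;0.15 -3 0 0 0;0.15 -3 0 0 0;0.15 -3 0 0 0'; python3 look.py
```

```text
time: 7.12
position: [0.6165, -0.1671, 0.0973]
tcp_rot: [3.141, 0.0, 0.049]
force: [-0.5, -1.4, -1.2]
gripper_width: 0.0002
gripper_force: 0.2
time: 7.53
position: [0.6173, -0.182, 0.0973]
tcp_rot: [3.141, 0.0, 0.049]
force: [0.1, -0.8, -0.2]
gripper_width: -0.0002
gripper_force: 0.1
time: 7.95
position: [0.6181, -0.197, 0.0973]
tcp_rot: [3.142, 0.0, 0.049]
force: [0.1, -0.2, 0.1]
gripper_width: 0.0003
gripper_force: 0.1
time: 8.37
position: [0.6188, -0.2119, 0.0973]
tcp_rot: [3.142, -0.0, 0.049]
force: [-0.6, -0.0, 0.1]
gripper_width: 0.0002
gripper_force: 0.1
time: 8.78
position: [0.6196, -0.2269, 0.0973]
tcp_rot: [3.142, -0.0, 0.049]
force: [0.2, 0.1, 0.7]
gripper_width: -0.0002
gripper_force: 0.0
pic 8.7833 [(np.float64(65.095), np.float64(0.464), np.float64(75.361)), (np.float64(63.383), np.float64(0.466), np.float64(67.149)), (np.float64(54.982), np.float64(0.462), np.float64(99.219))]
t 8.8333 hand run xy -0.0009 -0.323 z 0.0973 F [-0.21 -1.48 -0.05]
```

```bash
python3 -m crank '0.3 -5 0 0 0;0.5 -10 0 0 0;1 -20 0 0 0;0 -20 10 0 0;0 -20 20 0 0';python3 -m crank '0 -10 30 0 0;0 -10 30 0 0;0 0 20 0 0;0 0 0 0 0;0 0 0 0 0';python3 look.py
python3 -c "
import cv2,os,glob;f=max(glob.glob('pics/t[0-9]*.png'),key=os.path.getmtime);b=cv2.imread(f)[160:310,200:430]
cv2.imwrite('pics/c3.png',cv2.resize(b,None,fx=3,fy=3,interpolation=2))"
```

```text
time: 9.25
position: [0.62, -0.3022, 0.1248]
tcp_rot: [-3.139, 0.005, 0.049]
force: [0.7, -0.4, 0.1]
gripper_width: -0.0
gripper_force: 0.0
time: 9.67
position: [0.6216, -0.3228, 0.2086]
tcp_rot: [3.14, -0.002, 0.048]
force: [0.0, 0.3, -0.8]
gripper_width: -0.0001
gripper_force: 0.0
pic 9.6667 [(np.float64(64.703), np.float64(0.464), np.float64(78.209)), (np.float64(62.962), np.float64(0.466), np.float64(69.968)), (np.float64(54.69), np.float64(0.462), np.float64(101.981))]
t 9.7167 hand run xy -0.004 -0.4175 z 0.2069 F [ 0.07  0.72 -0.61]
```

View pics/c3.png

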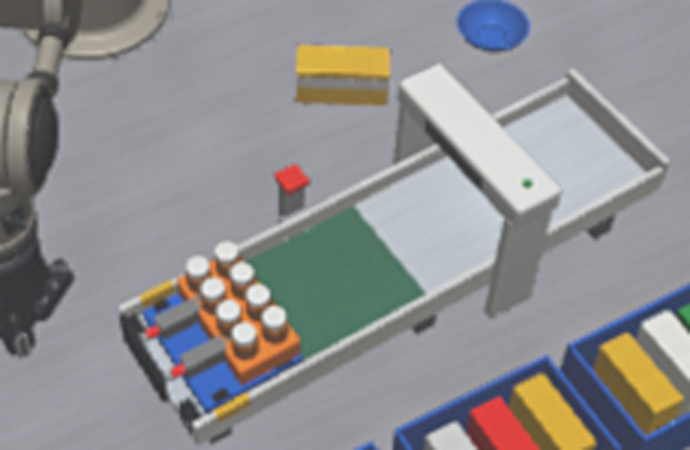

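The trolley rests at the stops with its buffer relaxed, the pad is down and the hand is clear, so I'll hand in.

```bash
python3 -c "
from cell import ticket;print(ticket.finish_job())"
```

```text
the job is handed in; nothing more can be done
None
```

The job is handed in, with no verdict returned: the trolley ran free onto the green, was caught at the buffer, stood over a second on the yellow band, was let slowly down to the stops, and the hand is clear.

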